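Open the electrolysis cell and hold its plate electrode ready over the slot

TASK

First take the white blanking plug out of the slot in the top of the grey electrolysis cell, seat it fully home in its own long slot in the wooden storage block and let go of it. Then lift the flat plate electrode out of its white stand, carry it over the bottles and finish holding it still and upright about 10 mm above the cell's open slot, lined up so that it could be lowered straight in. Do not let the electrode touch the cell, and leave everything else where it stands; the program ends with the electrode still in the gripper.

Things in the scene. Friction and masses are not known exactly. Their poses are not given: they have to be found in the camera images.
- cell: Grey plastic cell block with thin steel plates on its front and back, fixed to the bench, 90 (x) x 110 (y) x 85 mm high. Origin at the centre of its underside, z up. One slot in the middle of its top, 20 mm (x) by 60 mm (y), 75 mm deep, closed by the plug at the start.
- cell_mouth (a point): Centre of the cell's slot at the level of the cell's top, 85 mm above the bench. Axes as the cell: y along the slot's 60 mm length, x across its 20 mm width.
- rack: Wooden storage block, fixed, 160 (x) x 90 (y) x 45 mm high, origin at the centre of its underside. Along x in its top, three recesses 35 mm deep, each with a tag of its outline on the side face: x = -50 mm the long slot, 20 x 60 mm (long along y), the plug's own; x = 0 a short slot 20 x 42 mm, too short for it; x = +50 mm a round hole holding a round stopper. Both slots start empty.
- rack_slot (a point): Centre of the long slot of the storage block, at the level of the block's top, 45 mm above the bench. Axes as the block: y along the slot's 60 mm length, x across its 20 mm width.
- stand: White electrode stand fixed to the bench, 150 (x) x 90 (y) x 80 mm high, origin at the centre of its underside. A slot 11 (x) x 50 mm (y) right through its top at x = -40 mm holds the plate electrode, a 10 mm hole at x = +40 mm the rod electrode.
- plug: White blanking plug, loose, 60 to 130 g, at first in the cell's slot. Flange 34 (x) x 76 (y) x 6 mm; origin at the centre of its underside, which rests on the cell's or block's top. Below it a tongue 15 x 54 x 16 mm that enters the slot; above it a grip tab 14 (x) x 40 (y) mm, from z = 6 to 36 mm. Same after a half turn about z.
- plug_grip (a point): Point in the middle of the plug's grip tab, 28 mm above the flange's underside (22 mm above the flange's top), where the TCP can grip from above, the fingers closing along the plug's x (14 mm).
- electrode: Plate electrode, loose, 100 to 200 g, upright in the stand. Origin at the centre of the plate's lower edge, z up. Steel plate 6 (x) x 44 (y) mm to z = 68 mm; black header block 18 (x) x 50 (y) mm, z = 68 to 100 mm, brass terminal on top to 110 mm. The header rests on the stand's top, the plate hangs 68 mm into its slot. Same after a half turn about z.
- electrode_grip (a point): Point in the middle of the electrode's header block, 86 mm above the plate's lower edge, where the TCP can grip from above, the fingers closing along the electrode's x (18 mm).
- rod_electrode: Bystander: thin rod electrode (rod 6 mm diameter, black cylindrical cap 20 mm diameter, cap top 106 mm above the table) standing in the stand's other hole
- round_stopper: Bystander: white round stopper, 36 mm diameter head 18 mm high, in the round recess of the storage block
- amber_bottle: Bystander: amber bottle, 58 mm diameter, 130 mm tall, standing loose; origin at the centre of its underside
- beaker: Bystander: open glass beaker, 60 mm diameter, 95 mm tall, standing loose; origin at the centre of its underside
- jar: Bystander: squat pale jar with a white lid, 56 mm diameter, 85 mm tall, standing loose; origin at the centre of its underside
- white_bottle: Bystander: white bottle, 54 mm diameter, 120 mm tall, standing loose; origin at the centre of its underside
- screwdriver: Bystander: screwdriver, 160 mm long, lying across the bench beyond the task's things
Things that resemble listed ones, but are neither listed nor needed, are in the scene too. Several things have the shape of the rack; the one meant has the colours described above.

How it is judged:
By the outcome, as a careful person would: the job done as asked, in the order asked, and still so for the second after the job is handed in, while the arm keeps its last pose, push and grip.
It also fails if it takes over 72 s, if anything falls off the work surface, if the arm or the gripper's body presses on something with over 40 N, if the wrist force passes 120 N, or if a joint passes its speed limit or range.

ROBOT

A 7-joint arm with a two-finger parallel gripper is mounted at the origin on the work surface. World frame = base frame: x ahead of the robot, y to its left, z up, the work surface at z = 0. Lengths are in m, angles in rad, forces in N, time in s.
With the tool pointing down it reaches from about 0.425 to 0.875 m from the base axis. Payload 4.7 kg.
Tool frame: the origin (TCP) lies between the finger pads, 19 mm behind the fingertips; this is the grasp point; z points along the fingers, y is the line along which they close (so a half turn about z gives the same grasp; the last joint's range is limited). The gripper opens to 85 mm and grips with 20 to 120 N. Pads are 22 mm wide; open, the fingers measure 114 mm over their backs; the gripper's body (76 mm by 85 mm) begins 54 mm behind the grasp point. The pads swing forward as they close: fully open they stand 13 mm farther back than shut.
Start: joints at [0.014, 0.321, -0.07, 1.45, 0.023, 1.371, -0.057], TCP at [0.65, -0, 0.25] pointing down, gripper open.
Joint ranges: [-2.86, 2.86], [-0.3, 2.09], [-1.38, 1.24], [0.06, 2.45], [-1.56, 4.7], [0.09, 2.05], [-2.69, 2.69]. Speed limits (rad/s): [2.57, 2.57, 3.14, 3.14, 3.14, 3.14, 3.14].

INTERFACE

Orientations are given as a 3x3 rotation matrix whose columns are the frame's x, y, z axes.
In Python, from workcell import manip, imaging gives the robot as it stands. The module is installed in compiled form; this text tells all that it offers.
- The arm moves only by the tool send_rows, never from a script. Its argument "targets" is a list of rows, each a list of 3 entries, a list of its own where there are three numbers: the shift along the tool's x, y, z in cm, then the turn, a rotation vector about the tool's x, y, z in rad, then the finger opening in cm, from 0 to 8.54. In form: [[[x, y, z], [wx, wy, wz], hand], ...]. A call has 1 to 5 rows; each row is the pose to reach, as a shift and turn from the pose commanded when the call began, along the tool's axes at that moment; what a row does not reach only later rows make up. A row lasts 1/10 s, in which the tool goes at most 50 mm and 8.59 degrees, less where a joint would pass 70% of its speed; a pose out of reach is approached as far as the arm can. A call with a gripper value outside its range is refused whole. The fingers move at their own pace and stop on an object; the grip force is fixed at half the most. Time passes only in rows, so rows that repeat a pose let the fingers close. It gives the time, the measured TCP pose, the force, the opening and the grip force at its end, in the units of the state.
- manip.state(): the state, without advancing time (a new reading comes with each control period).
- imaging.camera(name): name is "scene" or "side" or "wrist"; returns a dict with "image" (480x640x3 uint8, red, green, blue), "camera_matrix" (3x3 intrinsics, pixels), "camera_from_world" (4x4, takes a point from world to camera coordinates). Camera axes: x right, y up, looking along -z (the intrinsics and any distortion apply to the point x, -y, -z); pixel columns grow to the right and rows downward; lengths in m; the calibration is good to about 2 mm. A picture is of the moment at which its call begins. There is no depth.
- manip.job_done(): hands the job in; it is judged then, once.
The state is a dict: "time": time; "joint_pos": joint angles; "qvel": joint speeds; "effort": joint torques, N m; "eef_pos": TCP position; "ee_rot": TCP orientation; "ft_force": force on the tool from outside, world axes, zero at the start; "wrist_torque": the same for the moment, N m; "gripper_width": finger opening in m; "grip_force": force on a finger pad.
Only numpy, scipy, OpenCV 4.12 (cv2) and the standard library are available. Lean on these libraries where they do the work, as an engineer would, in place of code of your own. Each camera call takes 0.05 s, during which the arm holds its last target. There are 200 camera calls.

## Working session

There is one attempt and no reset: what is moved stays moved. The work goes in short steps, Python scripts to look and compute and a tool call to move; the robot and the scene stay as the last step left them, time stands still between calls to the robot, and variables do not carry over. Pictures are saved under pics/ and viewed, at most 10 in all, crops included, and the job is handed in when it is done.

Besides the shell and the picture viewer there is one more tool, called after "Emit:" as name(argument=value, ...) on one line, values as JSON. send_rows: Moves the arm, as the interface text tells. Its arguments: {"type":"object","properties":{"targets":{"type":"array"}},"required":["targets"]}

```bash
mkdir -p pics
python3 - <<'E'
from workcell import manip, imaging
import cv2, numpy as np, pickle
d={}
for n in("scene","side","wrist"):
    c=imaging.camera(n); d[n]=c
    cv2.imwrite(f"pics/{n}0.png",c["image"][:,:,::-1])
    print(n,c["camera_matrix"].tolist(),np.round(c["camera_from_world"],4).tolist(),[k for k in c])
pickle.dump(d,open("d0.pkl","wb"))
s=manip.state();print(s["eef_pos"],s["ee_rot"],s["time"])
E
```

```text
scene [[469.455474900629, 0.0, 320.2477311057354], [0.0, 469.455474900629, 240.86401317254956], [0.0, 0.0, 1.0]] [[0.3963, 0.9181, 0.0045, -0.2103], [-0.7305, 0.3123, 0.6074, 0.2934], [0.5562, -0.244, 0.7944, -1.2269], [0.0, 0.0, 0.0, 1.0]] ['image', 'camera_matrix', 'camera_from_world']
side [[469.7135936278181, 0.0, 319.8789233223067], [0.0, 469.7135936278181, 237.2707422435258], [0.0, 0.0, 1.0]] [[0.7978, -0.6029, -0.0051, -0.3906], [0.396, 0.5175, 0.7585, -0.2513], [-0.4546, -0.6072, 0.6516, -0.8193], [0.0, 0.0, 0.0, 1.0]] ['image', 'camera_matrix', 'camera_from_world']
wrist [[364.74129610026057, 0.0, 317.22412527189016], [0.0, 364.74129610026057, 234.12379629827018], [0.0, 0.0, 1.0]] [[1.0, 0.0016, -0.0019, -0.6479], [-0.0021, 0.9447, -0.3278, 0.0434], [0.0013, 0.3279, 0.9447, -0.3799], [0.0, 0.0, 0.0, 1.0]] ['image', 'camera_matrix', 'camera_from_world']
[ 6.49618863e-01 -3.54764894e-05  2.49168964e-01] [[-4.19890470e-05  9.99998929e-01 -1.46268792e-03]
 [ 9.99999994e-01  4.18433622e-05 -9.96311942e-05]
 [-9.95698837e-05 -1.46269209e-03 -9.99998925e-01]] 0.15
```

View pics/scene0.png

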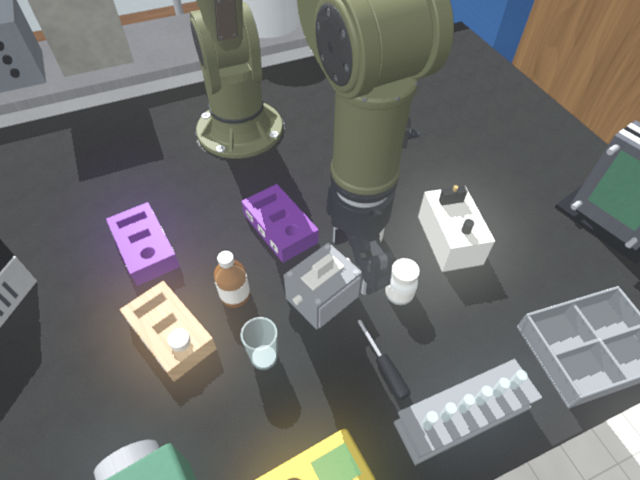

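View pics/side0.png

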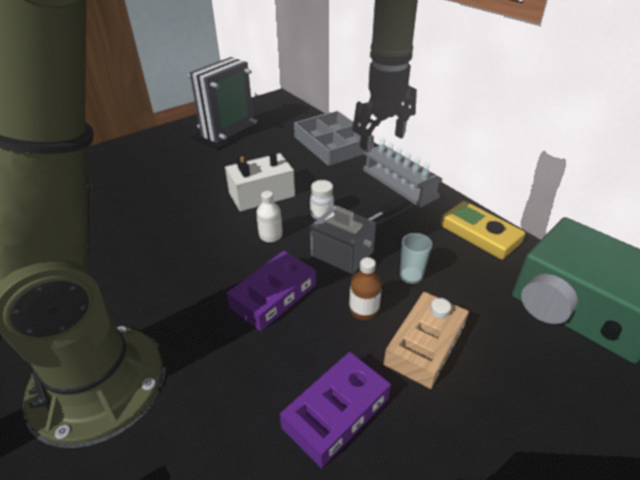

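The two purple blocks (scene 280,222 and 142,243) have the rack's shape. The wooden one (scene 167,330; side 427,338) matches the described colour and has the round stopper in it. I'll confirm that in an enlarged crop, along with the cell and stand.

```bash
cat > h.py <<'E'
import cv2, numpy as np, pickle
from scipy.optimize import least_squares
def tile(img,x0,y0,w,h,s):
    t=cv2.resize(img[y0:y0+h,x0:x0+w,::-1],None,fx=s,fy=s,interpolation=cv2.INTER_CUBIC)
    for x in range((x0+9)//10*10,x0+w,10):
        X=int((x-x0+.5)*s); big=x%20==0; cv2.line(t,(X,0),(X,8 if big else 4),(0,255,255),1)
        if big: cv2.putText(t,str(x),(X-10,18),0,.35,(0,255,255),1)
    for y in range((y0+9)//10*10,y0+h,10):
        Y=int((y-y0+.5)*s); cv2.line(t,(0,Y),(6,Y),(0,255,255),1); cv2.putText(t,str(y),(8,Y+4),0,.35,(0,255,255),1)
    return t
def proj(c,P):
    P=np.atleast_2d(P); T=c["camera_from_world"]; q=P@T[:3,:3].T+T[:3,3]
    K=c["camera_matrix"]; return np.c_[K[0,2]+K[0,0]*q[:,0]/-q[:,2],K[1,2]-K[1,1]*q[:,1]/-q[:,2]]
def place(p,L):
    c,s=np.cos(p[2]),np.sin(p[2]); return np.array(L)@np.array([[c,s,0],[-s,c,0],[0,0,1]])+[p[0],p[1],0]
def fit(obs,p0):
    "obs: list of (cam, local pts, pixels)"
    f=lambda p:np.concatenate([(proj(c,place(p,L))-px).ravel() for c,L,px in obs])
    r=least_squares(f,p0,loss="soft_l1",x_scale=[.01,.01,.1]); return r.x,np.round(f(r.x),1)
E
python3 - <<'E'
from h import *
d=pickle.load(open("d0.pkl","rb")); S,D=d["scene"]["image"],d["side"]["image"]
cv2.imwrite("pics/rack.png",np.hstack([tile(S,115,275,110,110,3.6),tile(D,375,280,110,110,3.6)]))
cv2.imwrite("pics/cell.png",np.hstack([tile(S,278,236,100,100,4),tile(D,300,195,100,100,4)]))
cv2.imwrite("pics/stand.png",np.hstack([tile(S,410,175,100,100,4),tile(D,215,135,100,100,4)]))
E
```

```text
(no output)
```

View pics/rack.png

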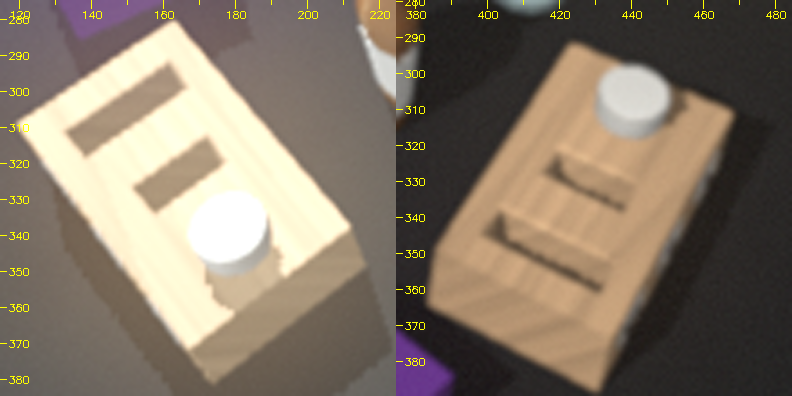

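View pics/cell.png

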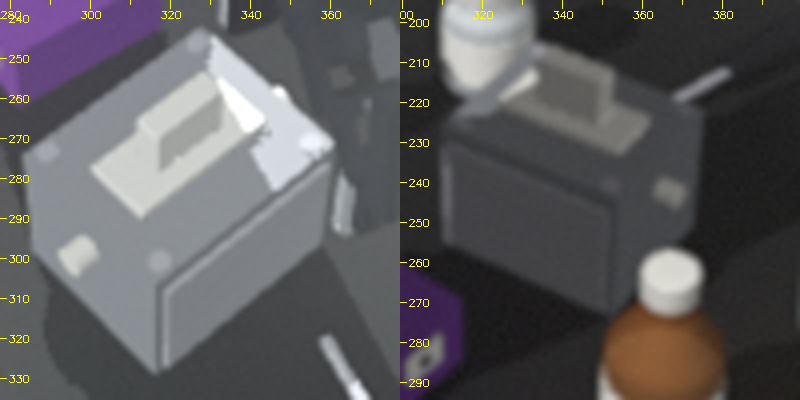

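View pics/stand.png

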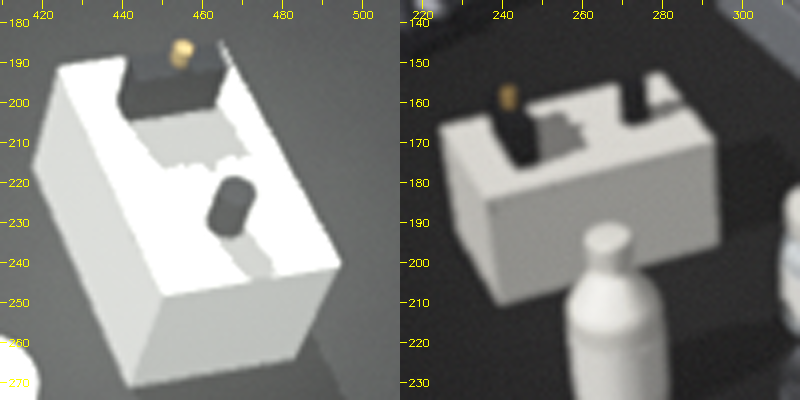

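The crops confirm the wooden block: long slot around scene (148,306), short slot at (180,324), stopper in the far hole. The cell has the plug on it (tab top around scene 322,261), and the stand holds the electrode header around (452,197). Now I'll fit the poses.

Run:
```python
from h import *
d=pickle.load(open("d0.pkl","rb")); S,D=d["scene"],d["side"]
m=lambda a:np.array(a,float)/1000
def go(n,s,t,p0):
    s,t=np.array(s,float),np.array(t,float)
    for o in([(S,s[:,:3]/1000,s[:,3:]),(D,t[:,:3]/1000,t[:,3:])],[(S,s[:,:3]/1000,s[:,3:])],[(D,t[:,:3]/1000,t[:,3:])]):
        x,r=fit(o,p0); print(n,x[:2].round(4),round(np.degrees(x[2]),1),"res",r.tolist() if len(o)>1 else abs(r).max())
go("rack",[[-80,-45,45,119.5,307.8],[-80,45,45,163.1,280.6],[80,45,45,211.7,337.8],[80,-45,45,167.3,371.4],[-60,-30,45,132.8,311.2],[-40,-30,45,138.4,318.1],[-40,30,45,166.4,298.9],[-60,30,45,161.7,292.3]],
[[-80,45,45,384.8,348.9],[80,45,45,423.7,291.2],[80,-45,45,468.4,310.6],[-80,45,0,383.9,364.2],[-80,-45,0,431.2,388.1],[-60,30,45,399.8,344.2],[-40,30,45,404.2,338.4],[-60,-30,45,431.2,360.6],[-40,-30,45,434.5,352.3]],[.65,-.35,0])
go("cell",[[-45,-55,85,283,275],[45,-55,85,317,307.5],[45,55,85,360.8,270.5],[-45,55,85,327.5,242.5],[45,-55,0,317,328.8]],
[[-45,-55,85,352.5,243.3],[-45,55,85,310.8,225.8],[45,-55,85,375.3,222.5],[-45,-55,0,352.5,273.3],[-45,55,0,310,255.3]],[.65,0,0])
go("plug",[[-17,-38,88,300,277.5],[17,-38,88,313,289.8],[17,38,88,344,266.8],[-7,-20,121,312,265],[-7,20,121,329.2,253.5],[7,20,121,333.5,257.5],[7,-20,121,317.5,270.5]],
[[17,-38,91,362.5,224.5],[-17,-38,88,355.5,232]],[.65,0,0])
go("stand",[[-75,-45,80,424,191.3],[75,-45,80,450.3,248.8],[75,45,80,494.8,240.3],[-75,45,80,464.5,185],[-75,-45,0,417.8,217],[75,-45,0,442,271.3],[75,45,0,483.3,263.8]],
[[-75,45,80,224.5,166.3],[-75,-45,80,236.3,184.5],[75,-45,80,293,169.5],[75,45,80,278.8,152.5],[-75,45,0,229,192],[-75,-45,0,239.5,210.8],[75,-45,0,294.5,195.8]],[.55,.25,0])
def gr(c,u,v,z):
    T=c["camera_from_world"];K=c["camera_matrix"];R=T[:3,:3].T;o=-R@T[:3,3]
    r=R@np.array([(u-K[0,2])/K[0,0],-(v-K[1,2])/K[1,1],-1]);return (o+r*(z-o[2])/r[2])[:2].round(3)
print("amber",gr(S,226,258,.13),gr(D,368,265,.13),"beaker",gr(S,259,329,.095),gr(D,416,242,.095),"jar",gr(S,405,268,.085),gr(D,321,188,.085),"white",gr(D,267,197,.12),gr(D,271,240,0))
```

```text
rack [ 0.5137 -0.2934] 19.6 res [0.2, 1.4, -0.1, -0.0, 0.3, -0.2, -0.1, 0.1, -0.1, 0.1, -0.0, 0.5, 1.1, -0.1, -0.0, -0.4, 1.1, 0.0, -0.0, 0.4, 0.0, 0.4, -0.2, -0.2, -0.6, 0.5, -0.9, 0.6, -0.3, -1.4, -0.2, 0.2, 1.1, 0.2]
rack [ 0.5133 -0.2936] 19.4 res 1.1
rack [ 0.514  -0.2931] 19.9 res 1.5
cell [ 0.5495 -0.0039] 19.3 res [0.4, -0.6, -0.1, -0.9, 0.7, 0.3, 0.2, -0.7, -0.0, 0.4, 1.9, 1.5, -0.7, 0.3, 0.3, -0.8, 0.3, 0.9, 0.8, -0.1]
cell [ 0.5499 -0.0047] 19.8 res 0.7
cell [ 0.5496 -0.0025] 18.7 res 1.2
plug [ 0.5504 -0.0041] 18.1 res [0.6, 0.3, 0.0, 0.2, 0.4, -0.3, -0.4, 0.4, -0.5, -0.4, 0.5, 0.4, -0.6, -0.1, 0.3, -0.7, -1.1, 1.4]
plug [ 0.5503 -0.004 ] 17.8 res 0.6
plug [ 0.5499 -0.0044] 21.5 res 1.3
stand [0.5261 0.3038] -11.4 res [0.3, 0.1, 0.7, -1.1, 0.1, -0.2, 0.1, 0.1, -0.0, -0.8, 0.1, -0.2, -0.0, -0.2, 0.6, 0.4, -0.2, 0.2, 0.2, 0.3, 1.0, 0.8, 0.2, 0.5, 0.5, 0.2, -0.0, -0.1]
stand [0.5267 0.303 ] -11.4 res 0.7
stand [0.5261 0.3056] -11.0 res 0.5
amber [ 0.483 -0.159] [ 0.475 -0.165] beaker [ 0.616 -0.147] [ 0.622 -0.148] jar [0.6   0.139] [0.594 0.133] white [0.449 0.137] [0.446 0.132]
```

Emit:
send_rows(targets=[[[-0.1,-2.5,0.5],[0,0,-0.08],8.5],[[-0.2,-5,1.5],[0,0,-0.17],8.5],[[-0.3,-7.5,3],[0,0,-0.26],8.5],[[-0.4,-10,4],[0,0,-0.337],8.5],[[-0.4,-10,4],[0,0,-0.337],8.5]])

```text
time: 0.65
eef_pos: [0.5461, -0.0044, 0.208]
ee_rot: [[-0.332, 0.943, -0.005], [0.943, 0.332, -0.001], [0.001, -0.005, -1.0]]
ft_force: [0.4, 0.2, 0.2]
gripper_width: 0.0849
grip_force: 0.0
```

```bash
cat >> h.py <<'E'
def togo(s,P,yaw):
    "tool-axis shift cm and rotvec to a downward pose whose tool y points along world yaw (deg)"
    from scipy.spatial.transform import Rotation as Ro
    a=np.radians(yaw); y=np.array([np.cos(a),np.sin(a),0]); z=np.array([0,0,-1.]); G=np.c_[np.cross(y,z)*1,y,z]
    R=np.array(s["ee_rot"]); 
    print("togo cm",(R.T@(np.array(P)-s["eef_pos"])*100).round(2),"rot",Ro.from_matrix(R.T@G).as_rotvec().round(3))
    print("t",s["time"],"pos",np.round(s["eef_pos"],4),"F",np.round(s["ft_force"],1),"w",round(s["gripper_width"],4),"gf",round(s["grip_force"],1))
E
python3 - <<'E'
from h import *
from workcell import manip,imaging
c=imaging.camera("wrist"); pickle.dump(c,open("w1.pkl","wb")); togo(manip.state(),[.5500,-.004,.115],19.3)
cv2.imwrite("pics/w1.png",cv2.resize(tile(c["image"],0,0,640,480,1.25),(800,600)))
print(proj(c,place([.55,-.004,np.radians(19.3)],m:=np.array([[-7,-20,121],[-7,20,121],[7,20,121],[7,-20,121],[-17,-38,91],[-17,38,91],[17,38,91],[17,-38,91]])/1000)).round(1).tolist())
E
```

```text
togo cm [-0.03  0.17  9.43] rot [-0.002 -0.    -0.001]
t 0.7 pos [ 0.5485 -0.0042  0.2093] F [-0.2  0.3  1.3] w 0.0849 gf 0.0
[[314.6, 283.3], [314.6, 223.5], [337.8, 223.6], [336.5, 283.4], [301.4, 286.8], [300.1, 184.1], [351.3, 184.3], [347.8, 287.0]]
```

View pics/w1.png

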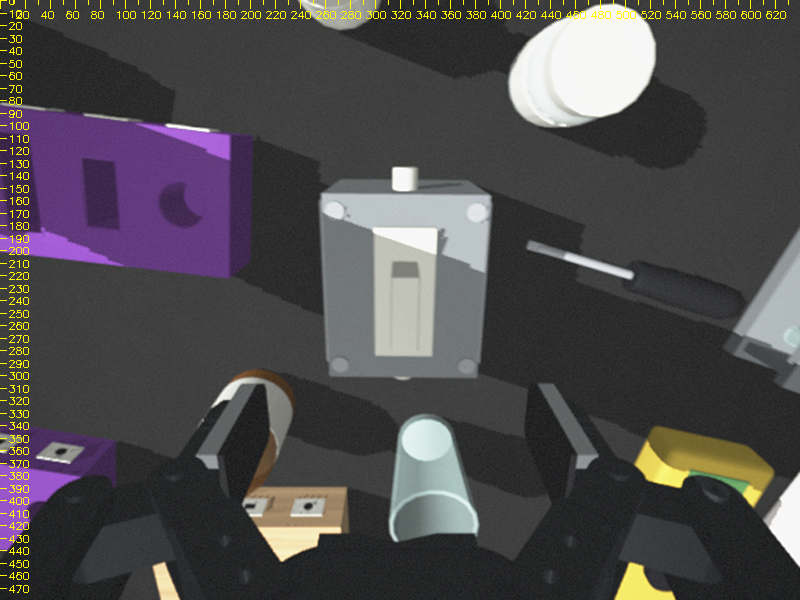

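Emit:
send_rows(targets=[[[0,0.1,3],[0,0,0],8.5],[[0,0.1,6],[0,0,0],6],[[0,0.1,8],[0,0,0],5],[[0,0.1,9.2],[0,0,0],5],[[0,0.1,9.2],[0,0,0],5]])

```text
time: 1.2
eef_pos: [0.5507, -0.0037, 0.1166]
ee_rot: [[-0.33, 0.944, -0.002], [0.944, 0.33, 0.0], [0.001, -0.002, -1.0]]
ft_force: [-1.2, 0.0, -0.0]
gripper_width: 0.0497
grip_force: 0.0
```

Emit:
send_rows(targets=[[[0,0,0],[0,0,0],0.6],[[0,0,0],[0,0,0],0.6],[[0,0,0],[0,0,0],0.6],[[0,0,0],[0,0,0],0.6],[[0,0,0],[0,0,0],0.6]])

```text
time: 1.7
eef_pos: [0.5516, -0.0039, 0.1196]
ee_rot: [[-0.33, 0.944, 0.002], [0.944, 0.33, -0.0], [-0.001, 0.002, -1.0]]
ft_force: [-1.8, -0.6, 6.2]
gripper_width: 0.0125
grip_force: 59.7
```

Emit:
send_rows(targets=[[[0,0,0],[0,0,0],0.6],[[0,0,-1],[0,0,0],0.6],[[0,0,-3],[0,0,0],0.6],[[0,0,-5],[0,0,0],0.6],[[0,0,-8],[0,0,0],0.6]])

```text
time: 2.2
eef_pos: [0.55, -0.0036, 0.198]
ee_rot: [[-0.331, 0.944, -0.002], [0.944, 0.331, 0.0], [0.001, -0.002, -1.0]]
ft_force: [-0.3, 0.3, -1.1]
gripper_width: 0.0127
grip_force: 58.6
```

Emit:
send_rows(targets=[[[0,0,-3],[0,0,0],0.6],[[0,0,-3],[0,0,0],0.6],[[0,0,-3],[0,0,0],0.6]])

```text
time: 2.5
eef_pos: [0.5514, -0.0036, 0.229]
ee_rot: [[-0.331, 0.944, 0.002], [0.944, 0.331, 0.0], [-0.001, 0.002, -1.0]]
ft_force: [0.1, -0.9, -0.8]
gripper_width: 0.0125
grip_force: 58.8
```

Run:
```python
from h import *
from workcell import manip,imaging
c=imaging.camera("side"); s=manip.state(); print(s["ft_force"],s["joint_pos"])
d=imaging.camera("scene"); togo(s,[.4666,-.3102,.23],19.6)
cv2.imwrite("pics/g.png",np.hstack([tile(c["image"],290,130,100,125,4),tile(d["image"],270,180,100,125,4)]))
```

```text
[ 0.00303189 -0.03575456 -1.57248815] [ 0.0634643   0.12789103 -0.11427822  1.72901715  0.01516856  1.28589465
  0.28296106]
togo cm [-26.15 -18.07  -0.23] rot [-0.    -0.    -0.005]
t 2.55 pos [ 0.5506 -0.0036  0.2277] F [ 0.  -0.  -1.6] w 0.0123 gf 58.8
```

View pics/g.png

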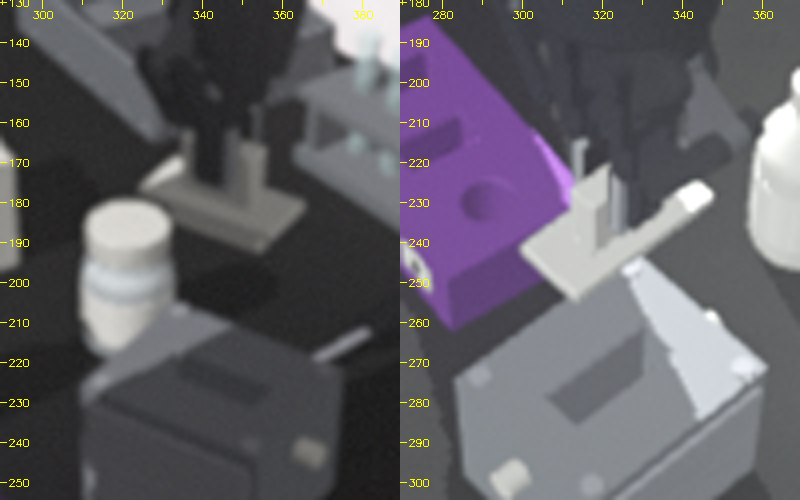

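Emit:
send_rows(targets=[[[-3,-2.1,-0.5],[0,0,0],0.6],[[-7,-4.8,-1],[0,0,0],0.6],[[-11,-7.6,-1],[0,0,0],0.6],[[-15,-10.4,-1],[0,0,0],0.6],[[-19,-13.1,-1],[0,0,0],0.6]])

```text
time: 3.1
eef_pos: [0.4886, -0.2278, 0.2367]
ee_rot: [[-0.331, 0.944, -0.002], [0.944, 0.331, 0.001], [0.001, -0.002, -1.0]]
ft_force: [0.1, 0.2, -1.5]
gripper_width: 0.0126
grip_force: 58.8
```

Emit:
send_rows(targets=[[[-3.5,-2.4,0.5],[0,0,0],0.6],[[-6,-4.2,1],[0,0,0],0.6],[[-7.2,-5,1.2],[0,0,-0.005],0.6],[[-7.2,-5,1.2],[0,0,-0.005],0.6],[[-7.2,-5,1.2],[0,0,-0.005],0.6]])

```text
time: 3.6
eef_pos: [0.4667, -0.3097, 0.2249]
ee_rot: [[-0.335, 0.942, -0.001], [0.942, 0.335, 0.002], [0.002, -0.001, -1.0]]
ft_force: [0.7, 0.7, -0.6]
gripper_width: 0.0129
grip_force: 58.8
```

Run:
```python
from h import *
from workcell import manip,imaging
W=imaging.camera("wrist"); c=imaging.camera("side"); s=manip.state(); togo(s,[.4666,-.3102,.14],19.6)
d=imaging.camera("scene"); pickle.dump((W,c,d),open("r.pkl","wb"))
cv2.imwrite("pics/r.png",np.hstack([tile(c["image"],350,245,130,150,3),np.vstack([tile(d["image"],100,225,130,110,3)[:,:410],np.zeros((120,390,3),np.uint8)])]))
```

```text
togo cm [-0.1  -0.13  8.57] rot [ 0.    -0.001  0.003]
t 3.7 pos [ 0.4675 -0.3089  0.2257] F [ 1.1  0.4 -1.2] w 0.0128 gf 58.8
```

View pics/r.png

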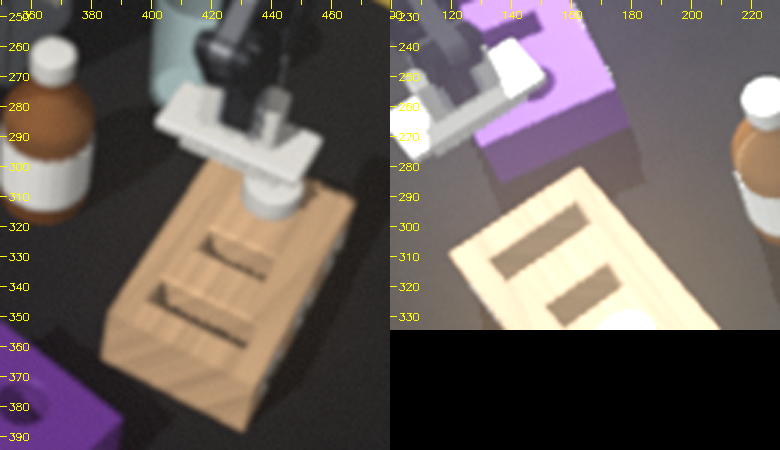

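Run:
```python
from h import *
W,c,d=pickle.load(open("r.pkl","rb"))
obs=[(c,np.array([[-17,38,3],[17,38,6],[17,-38,6],[-17,-38,0]])/1e3,np.array([[401.2,285],[410.5,272.2],[456.8,291],[449.5,305.3]])),
(d,np.array([[-17,38,6],[17,38,3],[17,-38,0]])/1e3,np.array([[140.5,237.2],[151.8,249.5],[109.5,278.5]]))]
f=lambda p:np.concatenate([(proj(k,place(p[:3],L)+[0,0,p[3]])-x).ravel() for k,L,x in obs])
r=least_squares(f,[.467,-.309,.34,.19],x_scale=[.01,.01,.1,.01]);print(r.x.round(4),np.degrees(r.x[2]),f(r.x).round(1))
```

```text
[ 0.4672 -0.3076  0.3688  0.1913] 21.129154982371016 [ 0.2  0.7 -0.  -1.2  0.2 -1.5 -1.1  1.5 -0.5 -0.5  0.2  0.4 -0.2  0.6]
```

Emit:
send_rows(targets=[[[-0.18,-0.13,3],[0,0,0.003],0.6],[[-0.18,-0.13,6.5],[0,0,0.003],0.6],[[-0.18,-0.13,9.5],[0,0,0.003],0.6],[[-0.18,-0.13,11.5],[0,0,0.003],0.6],[[-0.18,-0.13,12.3],[0,0,0.003],0.6]])

```text
time: 4.25
eef_pos: [0.4656, -0.3108, 0.1008]
ee_rot: [[-0.335, 0.942, -0.003], [0.942, 0.335, 0.002], [0.003, -0.002, -1.0]]
ft_force: [0.1, -0.4, -0.7]
gripper_width: 0.0129
grip_force: 58.8
```

Emit:
send_rows(targets=[[[0,0,0.3],[0,0,0],0.6],[[0,0,0.6],[0,0,0],0.6],[[0,0,0.9],[0,0,0],0.6],[[0,0,1.1],[0,0,0],0.6],[[0,0,1.1],[0,0,0],0.6]])

```text
time: 4.75
eef_pos: [0.4663, -0.313, 0.0924]
ee_rot: [[-0.333, 0.943, 0.001], [0.943, 0.333, -0.0], [-0.0, 0.0, -1.0]]
ft_force: [-1.0, -0.2, -1.0]
gripper_width: 0.0125
grip_force: 58.8
```

Emit:
send_rows(targets=[[[0,0,0.2],[0,0,0],0.6],[[0,0,0.4],[0,0,0],0.6],[[0,0,0.6],[0,0,0],0.6],[[0,0,0.8],[0,0,0],0.6],[[0,0,0.8],[0,0,0],0.6]])

```text
time: 5.25
eef_pos: [0.4659, -0.3128, 0.0836]
ee_rot: [[-0.333, 0.943, -0.001], [0.943, 0.333, 0.0], [0.0, -0.0, -1.0]]
ft_force: [-1.2, -0.8, -0.7]
gripper_width: 0.0126
grip_force: 58.8
```

Run:
```python
from h import *
from workcell import manip,imaging
c=imaging.camera("side"); s=manip.state(); togo(s,[.4666,-.3102,.079],19.6)
d=imaging.camera("scene"); pickle.dump((c,d),open("r2.pkl","wb"))
cv2.imwrite("pics/r2.png",np.hstack([tile(c["image"],375,290,100,110,4),tile(d["image"],100,270,100,110,4)]))
```

```text
togo cm [0.23 0.14 0.48] rot [-0.    -0.    -0.003]
t 5.3 pos [ 0.466  -0.3129  0.0838] F [ 0.4 -0.1 -0.9] w 0.0129 gf 58.8
```

View pics/r2.png

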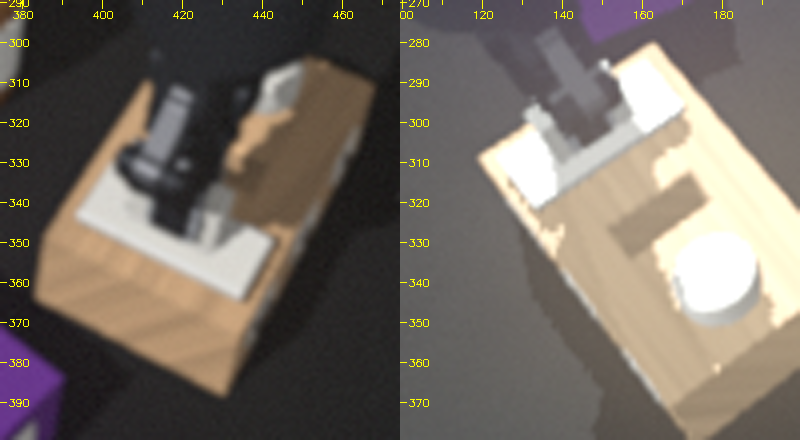

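The flange is over the long slot (side 420,340) and the tongue is entering without resistance. I'll keep lowering until I see contact force.

Emit:
send_rows(targets=[[[0,0,0.15],[0,0,0],0.6],[[0,0,0.3],[0,0,0],0.6],[[0,0,0.4],[0,0,0],0.6],[[0,0,0.5],[0,0,0],0.6],[[0,0,0.5],[0,0,0],0.6]])

```text
time: 5.85
eef_pos: [0.4661, -0.3129, 0.0796]
ee_rot: [[-0.333, 0.943, -0.0], [0.943, 0.333, 0.0], [0.0, -0.0, -1.0]]
ft_force: [-1.8, 0.9, 4.3]
gripper_width: 0.013
grip_force: 59.3
```

Emit:
send_rows(targets=[[[0,0,0.1],[0,0,0],0.6],[[0,0,0.2],[0,0,0],0.6],[[0,0,0.2],[0,0,0],0.6]])

```text
time: 6.15
eef_pos: [0.4661, -0.3129, 0.0796]
ee_rot: [[-0.332, 0.943, 0.0], [0.943, 0.332, 0.0], [0.0, 0.0, -1.0]]
ft_force: [-6.2, 4.7, 16.6]
gripper_width: 0.0129
grip_force: 61.2
```

Emit:
send_rows(targets=[[[0,0,-0.3],[0,0,0],0.6],[[0,0,-0.3],[0,0,0],2.5],[[0,0,-0.3],[0,0,0],4.5],[[0,0,-0.3],[0,0,0],4.5],[[0,0,-0.3],[0,0,0],4.5]])

```text
time: 6.65
eef_pos: [0.4661, -0.3129, 0.0797]
ee_rot: [[-0.333, 0.943, -0.0], [0.943, 0.333, 0.0], [0.0, -0.0, -1.0]]
ft_force: [-0.1, -0.1, -0.8]
gripper_width: 0.0452
grip_force: 0.0
```

Emit:
send_rows(targets=[[[0,0,-2],[0,0,0],4.5],[[0,0,-5],[0,0,0],4.5],[[0,0,-9],[0,0,0],5],[[0,0,-13],[0,0,0],5],[[0,0,-16.5],[0,0,0],5]])

```text
time: 7.15
eef_pos: [0.4663, -0.313, 0.247]
ee_rot: [[-0.333, 0.943, 0.001], [0.943, 0.333, -0.001], [-0.001, 0.001, -1.0]]
ft_force: [0.9, 0.1, 0.0]
gripper_width: 0.0499
grip_force: 0.0
```

Run:
```python
from h import *
from workcell import manip,imaging
c=imaging.camera("side"); s=manip.state(); togo(s,[.4870,.3118,.24],-11.3); print(s["joint_pos"].round(2))
d=imaging.camera("scene"); pickle.dump((c,d),open("r3.pkl","wb"))
cv2.imwrite("pics/r3.png",np.hstack([tile(c["image"],375,290,100,110,4),tile(d["image"],100,270,100,110,4)]))
```

```text
togo cm [58.48 22.54  1.03] rot [0.009 0.006 0.536]
t 7.2 pos [ 0.4687 -0.3146  0.2535] F [ 2.2 -1.7  5. ] w 0.0496 gf 0.0
[ 0.41  0.13  0.15  1.68 -0.02  1.33  0.9 ]
```

View pics/r3.png

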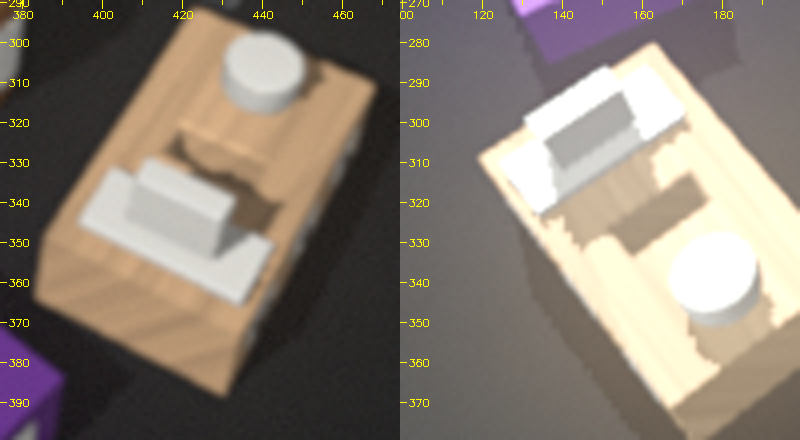

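The plug is flush in the long slot (side 420,340; scene 145,297), and the round stopper hasn't moved. Next is the electrode.

Emit:
send_rows(targets=[[[4,1.5,0.1],[0,0,0],6],[[8,3.1,0.2],[0,0,0],6],[[12,4.6,0.3],[0,0,0],6],[[16,6.2,0.4],[0,0,0],6],[[20,7.7,0.5],[0,0,0],6]])

```text
time: 7.75
eef_pos: [0.4719, -0.0969, 0.2393]
ee_rot: [[-0.332, 0.943, -0.0], [0.943, 0.332, 0.0], [0.0, -0.0, -1.0]]
ft_force: [1.0, 0.4, -0.2]
gripper_width: 0.0602
grip_force: 0.0
```

Emit:
send_rows(targets=[[[4,1.5,0],[0,0,0],6],[[8,3.1,0],[0,0,0],6],[[12,4.6,0],[0,0,0],6],[[16,6.2,0],[0,0,0],6],[[20,7.7,0],[0,0,0],6]])

```text
time: 8.25
eef_pos: [0.478, 0.1171, 0.2394]
ee_rot: [[-0.332, 0.943, -0.0], [0.943, 0.332, -0.0], [-0.0, -0.0, -1.0]]
ft_force: [0.5, -0.6, -0.0]
gripper_width: 0.0601
grip_force: 0.0
```

Emit:
send_rows(targets=[[[4,1.5,0],[0,0,0.1],6],[[8,3.1,0],[0,0,0.24],6],[[12,4.6,0],[0,0,0.38],6],[[16,6.2,0],[0,0,0.5],6],[[18.4,7.1,0.5],[0,0,0.536],6]])

```text
time: 8.75
eef_pos: [0.4831, 0.317, 0.2347]
ee_rot: [[0.195, 0.981, -0.0], [0.981, -0.195, 0.002], [0.002, -0.001, -1.0]]
ft_force: [0.5, 0.0, -1.1]
gripper_width: 0.0603
grip_force: 0.0
```

Emit:
send_rows(targets=[[[0,0,0],[0,0,0],6],[[0,0,0],[0,0,0],6],[[0,0,0],[0,0,0],6]])

```text
time: 9.05
eef_pos: [0.4846, 0.3109, 0.2346]
ee_rot: [[0.197, 0.98, -0.0], [0.98, -0.197, -0.001], [-0.001, 0.0, -1.0]]
ft_force: [-0.5, 0.0, -0.1]
gripper_width: 0.0601
grip_force: 0.0
```

Run:
```python
from h import *
from workcell import manip,imaging
c=imaging.camera("wrist"); s=manip.state(); togo(s,[.4870,.3118,.168],-11.3)
pickle.dump(c,open("w2.pkl","wb"))
P=[.4870,.3118,np.radians(-11.3)]
L=np.array([[-9,-25,112],[-9,25,112],[9,25,112],[9,-25,112]])/1e3
print(proj(c,place(P,L)).round(1).tolist())
print("stand",proj(c,place([.5262,.304,np.radians(-11.3)],np.array([[-75,-45,80],[-75,45,80],[75,45,80],[75,-45,80]])/1e3)).round(1).tolist())
im=c["image"].astype(int); g=im.sum(2)//3
b=proj(c,place(P,L)); x0,y0=b.min(0).astype(int)-20; x1,y1=b.max(0).astype(int)+24
print(x0,y0); 
for y in range(y0,y1,3): print(y," ".join("%3d"%v for v in g[y,x0:x1:3]))
```

```text
togo cm [0.15 0.19 6.69] rot [ 0.     0.001 -0.002]
t 9.1 pos [0.4848 0.3108 0.2349] F [ 0.   0.1 -0.2] w 0.0597 gf 0.0
[[309.4, 263.3], [308.9, 196.6], [335.1, 196.6], [334.0, 263.3]]
stand [[279.1, 269.8], [275.0, 160.7], [474.4, 160.7], [459.1, 269.8]]
288 176
176 230 229 230 230 230 231 229 230 230 230 229 230 230 231 231 230 230 229 230 231 232 231 231 232
179 230 231 232 230 231 230 230 230 232 230 230 230 231 232 231 232 231 214 212 142 147 229 214 147
182 231 231 230 230 231 231 231 231 230 231 231 231 215 213 145 143 139 137 139 137 141 136 139 140
185 231 230 230 230 229 230 231 216 206 143 139 134 135 137 138 140 142 140 140 136 142 138 142 143
188 231 230 230 229 231 229 216  23  24  23  18  22  26  21 106 140 139 139 140 141 140 138 139 140
191 231 230 230 230 232 231 173  24  25  25  18  24  21  19  85 138 139 141 142 141 141 140 142 143
194 231 231 230 231 231 232  98  16  18  18  20  23  18  24  55 141 141 140 140 140 138 140 140 139
197 230 231 231 231 231 232  80  39  40  44  39  40  41  44  45 141 144 139 138 141 140 142 140 142
200 230 230 229 231 230 232  83  44 
[... 2163 characters left out ...]

266 230 232 232 231 230 231 230 232 231 231 231 231 232 231 231 233 232 231 231 231 232 231 232 230
269 132 129 129 130 132 131 131 132 131 129 130 132 132 164 167 162 167 165 167 167 166 167 169 170
272  54  52  46  54  49  52  47  47  52  55  46  45  46  48  48  44  44  45  42  44  49  45  46  52
275  45  47  55  43  49  53  48  47  49  47  43  49  43  47  41  50  43  47  41  50  48  49  46  46
278  45  45  44  50  42  46  51  52  46  45  49  47  46  47  48  41  47  46  49  42  49  46  46  45
281  48  44  51  49  44  45  45  48  46  50  48  43  49  48  50  49  48  47  47  48  46  49  46  40
284  47  44  53  51  52  43  48  45  50  41  47  50  50  47  47  48  45  52  49  49  49  45  44  44
```

Emit:
send_rows(targets=[[[0.18,0,4],[0,0,0],5],[[0.18,0,8],[0,0,0],4],[[0.18,0,11],[0,0,0],4],[[0.18,0,13],[0,0,0],4],[[0.18,0,13],[0,0,0],4]])

```text
time: 9.6
eef_pos: [0.4832, 0.3114, 0.1021]
ee_rot: [[0.198, 0.98, -0.005], [0.98, -0.198, -0.004], [-0.005, -0.004, -1.0]]
ft_force: [-0.1, 0.0, 0.7]
gripper_width: 0.0404
grip_force: 0.0
```

Emit:
send_rows(targets=[[[0,0,0],[0,0,0],3],[[0,0,0],[0,0,0],2],[[0,0,0],[0,0,0],1],[[0,0,0],[0,0,0],1],[[0,0,0],[0,0,0],1]])

```text
time: 10.1
eef_pos: [0.4859, 0.3148, 0.1072]
ee_rot: [[0.196, 0.981, 0.003], [0.981, -0.196, 0.001], [0.002, 0.003, -1.0]]
ft_force: [0.5, -1.5, 6.4]
gripper_width: 0.0169
grip_force: 60.1
```

Emit:
send_rows(targets=[[[0,0,0],[0,0,0],1],[[0,0,0],[0,0,0],1]])

```text
time: 10.3
eef_pos: [0.4858, 0.3148, 0.1072]
ee_rot: [[0.196, 0.981, 0.003], [0.981, -0.196, 0.001], [0.002, 0.003, -1.0]]
ft_force: [-0.4, -2.1, 6.7]
gripper_width: 0.017
grip_force: 60.1
```

Emit:
send_rows(targets=[[[0,0,-1],[0,0,0],1],[[0,0,-3],[0,0,0],1],[[0,0,-6],[0,0,0],1],[[0,0,-9],[0,0,0],1],[[0,0,-12],[0,0,0],1]])

```text
time: 10.8
eef_pos: [0.4839, 0.3144, 0.2263]
ee_rot: [[0.195, 0.981, -0.001], [0.981, -0.195, -0.0], [-0.0, -0.001, -1.0]]
ft_force: [-0.4, 0.6, -3.0]
gripper_width: 0.017
grip_force: 59.1
```

Emit:
send_rows(targets=[[[0,0,-2.5],[0,0,0],1],[[0,0,-4.3],[0,0,0],1],[[0,0,-4.5],[0,0,0],1],[[0,0,-4.5],[0,0,0],1]])

```text
time: 11.2
eef_pos: [0.4843, 0.3145, 0.27]
ee_rot: [[0.195, 0.981, 0.0], [0.981, -0.195, 0.0], [0.0, 0.0, -1.0]]
ft_force: [0.7, -0.2, -2.1]
gripper_width: 0.0169
grip_force: 59.2
```

Run:
```python
from h import *
from workcell import manip
togo(manip.state(),[.5500,-.004,.27],19.3)
```

```text
togo cm [-29.95  12.67   0.  ] rot [ 0.    -0.    -0.534]
t 11.2 pos [0.4843 0.3145 0.27  ] F [ 0.7 -0.2 -2.1] w 0.0169 gf 59.2
```

Emit:
send_rows(targets=[[[-2,0.9,0],[0,0,0],1],[[-5,2.1,0],[0,0,0],1],[[-8,3.4,0],[0,0,0],1],[[-11,4.7,0],[0,0,0],1],[[-14,5.9,0],[0,0,0],1]])

```text
time: 11.7
eef_pos: [0.5142, 0.1639, 0.268]
ee_rot: [[0.196, 0.981, -0.003], [0.981, -0.196, -0.001], [-0.001, -0.003, -1.0]]
ft_force: [0.7, 0.3, -2.4]
gripper_width: 0.0165
grip_force: 59.1
```

Emit:
send_rows(targets=[[[-4,1.7,0],[0,0,-0.1],1],[[-8,3.4,0],[0,0,-0.22],1],[[-12,5.1,0],[0,0,-0.34],1],[[-15,6.4,0],[0,0,-0.46],1],[[-16,6.8,0],[0,0,-0.534],1]])

```text
time: 12.2
eef_pos: [0.5497, -0.0102, 0.2678]
ee_rot: [[-0.328, 0.945, -0.003], [0.945, 0.328, -0.002], [-0.001, -0.004, -1.0]]
ft_force: [0.1, 0.6, -1.6]
gripper_width: 0.0165
grip_force: 59.1
```

Emit:
send_rows(targets=[[[0,0,0],[0,0,0],1],[[0,0,0],[0,0,0],1],[[0,0,0],[0,0,0],1],[[0,0,0],[0,0,0],1]])

```text
time: 12.6
eef_pos: [0.5501, -0.003, 0.2698]
ee_rot: [[-0.332, 0.943, -0.0], [0.943, 0.332, 0.0], [0.0, -0.0, -1.0]]
ft_force: [1.0, -0.0, -1.6]
gripper_width: 0.0168
grip_force: 59.1
```

Run:
```python
from h import *
from workcell import manip,imaging
s=manip.state(); togo(s,[.5500,-.004,.2],19.3)
c=imaging.camera("scene");d=imaging.camera("side");w=imaging.camera("wrist");pickle.dump((c,d,w),open("e.pkl","wb"))
a=np.radians(19.3);P=[s["eef_pos"][0],s["eef_pos"][1],a]
L=np.array([[x,y,z] for z in(0,68,100) for x in(-1,1) for y in (-1,1)],float); L[:,0]*=np.where(L[:,2]==0,3,9);L[:,1]*=np.where(L[:,2]==0,22,25);L/=1e3
L[:,2]+=s["eef_pos"][2]-.095
for k in(c,d): print(proj(k,place(P,L)).round(1).tolist())
# slot corners predicted
for k in(c,d,w): print("slot",proj(k,place([.55,-.004,a],np.array([[-10,-30,85],[-10,30,85],[10,30,85],[10,-30,85]])/1e3)).round(1).tolist())
```

```text
togo cm [-0.1  -0.04  6.98] rot [-0.    -0.     0.002]
t 12.6 pos [ 0.5501 -0.003   0.2698] F [ 1.  -0.  -1.6] w 0.0168 gf 59.1
[[312.7, 248.9], [332.1, 234.7], [315.1, 251.0], [334.5, 236.8], [308.3, 221.3], [331.9, 204.9], [316.2, 228.0], [339.8, 211.2], [307.9, 207.5], [332.4, 190.9], [316.1, 214.3], [340.6, 197.3]]
[[352.7, 193.3], [334.2, 186.5], [354.2, 191.9], [335.7, 185.1], [353.9, 166.1], [331.7, 158.5], [358.6, 161.9], [336.6, 154.5], [354.6, 151.3], [331.9, 143.9], [359.5, 147.2], [336.9, 140.0]]
slot [[306.7, 278.8], [330.9, 260.3], [338.4, 266.9], [314.1, 285.8]]
slot [[352.8, 231.2], [329.0, 221.5], [333.9, 216.7], [357.6, 226.2]]
slot [[306.9, 243.1], [306.4, 176.7], [330.0, 176.8], [329.1, 243.1]]
```

Run:
```python
from h import *
c,d,w=pickle.load(open("e.pkl","rb"))
def sh(n,k,x0,x1,y0,y1,sx=2,sy=2):
    g=k["image"].astype(int).sum(2)//3; print(n,"    "+" ".join("%3d"%x for x in range(x0,x1,sx)))
    for y in range(y0,y1,sy): print(y," ".join("%3d"%v for v in g[y,x0:x1:sx]))
sh("wrist",w,296,344,166,260,2,3)
sh("scene",c,300,346,214,292)
sh("side",d,322,366,156,240)
```

```text
wrist     296 298 300 302 304 306 308 310 312 314 316 318 320 322 324 326 328 330 332 334 336 338 340 342
166 154 153 157 152 152 156 152 156 154 156 154 154 152 157 152 155 156 153 153 151 155 153 153 155
169 154 154 151 152 153 156 152 152 155 155 153 154 155 154 154 154 152 153 153 154 153 152 155 153
172  88  92 137 155 154 157 153 156 154 156 155 154 152 153 154 155 152 156 156 155 153 155 155 151
175  94  88  90  90  79  66  93  97  93  96  96  99 101  98 106  91 140 156 152 150 152 156 151 151
178  93  94  90  91  75  61  94  90  91  90  90  92  92  88  90  66 152 155 156 151 154 151 158 152
181  93  93  94  90  73  63  95  94  90  93  91  92  93  87  91  64 143 155 154 155 156 156 155 157
184  93  90  94  92  79  64  92  92  91  92  92  92  89  88  89  65  80  92  89 133 143 156 157 159
187  91  92  95  91  78  64  91  92  90  90  92  92  91  93  88  63  79  91  90  93  91  89  96 135
190  91  92  92  91  78  62  92  96  90  91  90  89  88  92  95  69  84  94  92  92  90  89  92  93
193  95  90  92  92  77  62  91  90  87  90  90  93  89  91  94  63  83  91  91  93  91  90  9
[... 9312 characters left out ...]
  58  56  56  56  56  55  60  62  68  67  68  68  67  68
226  70  68  68  71  70  70  69  66  65  62  57  59  55  56  58  55  57  61  66  68  68  69
228  69  71  67  69  67  69  69  68  70  69  67  63  59  58  57  56  55  60  68  68  68  67
230  67  69  69  67  68  69  68  68  68  67  67  69  67  65  61  59  58  69  68  69  69  68
232  58  62  66  68  72  69  69  69  67  68  68  69  68  66  68  65  66  68  68  69  68  67
234  67  60  58  59  64  69  70  68  69  70  69  67  67  70  66  68  69  68  68  67  67  67
236  75  70  66  59  59  59  62  68  68  68  68  68  69  69  67  68  68  68  69  69  69  70
238  67  69  71  74  70  62  58  58  60  66  69  70  68  68  70  69  70  68  67  70  69  74
```

Run:
```python
from h import *
c,d,w=pickle.load(open("e.pkl","rb"))
B=np.array([[-3,-22,0],[-3,22,0],[3,22,0],[3,-22,0]])/1e3
def f(p):
    a=proj(c,place(p[:3],B)+[0,0,p[3]]);b=proj(d,place(p[:3],B)+[0,0,p[3]])
    return np.r_[a[:,0].min()-311.3,a[:,0].max()-333.8,b[:,0].min()-335.5,b[:,0].max()-356.2,b[1,1]-187.5,b[0,1]-193.3,a[3,1]-252.5,a[2,1]-239.5]
r=least_squares(f,[.55,-.003,.337,.175],x_scale=[.01,.01,.1,.01]);print(r.x.round(4),np.degrees(r.x[2]),f(r.x).round(1))
P=[.5501,-.003,np.radians(19.3)]
for Q,z in((P,.1748),(r.x[:3],r.x[3])): print("wrist plate",proj(w,place(Q,B)+[0,0,z]).round(1).tolist())
```

```text
[ 0.5525 -0.0058  0.3148  0.1739] 18.03500034007651 [ 0.2 -0.1  0.6 -0.3 -0.5  0.8  0.4 -0.6]
wrist plate [[314.4, 278.2], [314.4, 214.0], [324.1, 214.1], [323.5, 278.2]]
wrist plate [[315.7, 282.2], [317.4, 218.8], [327.0, 219.1], [324.7, 282.4]]
```

Emit:
send_rows(targets=[[[0.1,0,1],[0,0,0],1],[[0.2,-0.1,2.5],[0,0,0],1],[[0.27,-0.1,4],[0,0,0],1],[[0.27,-0.1,5.5],[0,0,0],1],[[0.27,-0.1,6],[0,0,0],1]])

```text
time: 13.25
eef_pos: [0.547, -0.0025, 0.207]
ee_rot: [[-0.331, 0.944, -0.004], [0.944, 0.331, -0.0], [0.001, -0.004, -1.0]]
ft_force: [0.4, 0.2, -1.2]
gripper_width: 0.0166
grip_force: 59.0
```

Emit:
send_rows(targets=[[[0,0,0],[0,0,0],1],[[0,0,0],[0,0,0],1],[[0,0,0],[0,0,0],1]])

```text
time: 13.55
eef_pos: [0.5491, -0.0024, 0.2109]
ee_rot: [[-0.331, 0.944, 0.002], [0.944, 0.331, -0.0], [-0.001, 0.002, -1.0]]
ft_force: [0.2, -0.2, -1.9]
gripper_width: 0.0173
grip_force: 59.0
```

Run:
```python
from h import *
from workcell import manip,imaging
s=manip.state(); togo(s,[.5498,-.004,.191],19.3)
c=imaging.camera("scene");d=imaging.camera("side");w=imaging.camera("wrist");pickle.dump((c,d,w),open("e2.pkl","wb"))
def sh(n,k,x0,x1,y0,y1,sx=2,sy=2):
    g=k["image"].astype(int).sum(2)//3; print(n,"    "+" ".join("%3d"%x for x in range(x0,x1,sx)))
    for y in range(y0,y1,sy): print(y," ".join("%3d"%v for v in g[y,x0:x1:sx]))
sh("scene",c,304,344,252,292)
sh("side",d,322,366,200,240)
sh("wrist",w,286,344,130,260,2,6)
```

```text
togo cm [-0.17  0.01  1.99] rot [0.002 0.001 0.   ]
t 13.55 pos [ 0.5491 -0.0024  0.2109] F [ 0.2 -0.2 -1.9] w 0.0173 gf 59.0
scene     304 306 308 310 312 314 316 318 320 322 324 326 328 330 332 334 336 338 340 342
252  65  66  66  66 135 149 115 127 124 125 127 125 124 124 145 216 216 212 143  90
254  68  66  65  78 147 149 125 126 124 126 125 124 126 125 145 215 215 215 212 145
256  65  69 104 132 157 148 123 127 123 124 126 124 124 123 153 216 215 214 215 213
258  69 114 139 140 156 146 125 127 123 125 126 124 125 125 173 216 215 214 215 215
260 132 140 141 141 154 147 126 127 124 126 126 125 123 140 214 216 215 215 214 214
262 141 141 139 140 154 147 124 126 122 125 125 125 135 120 170 213 216 215 214 214
264 140 140 140 140 154 154 124 127 123 124 128 125 113 115 140 166 214 215 215 214
266 140 140 140 139 153 154 123 126 124 127 125 109 108 117 141 139 166 212 214 215
268 140 141 139 140 154 155 124 128 130 115 108 108 108 118 141 139 153 207 214 215
270 140 141 140 140 149 154 126 123 113 108 108 107 109 121 141 142 206 215 215 214
272 139 140 139 140 140 137 121 109 108 108 
[... 4798 characters left out ...]
 114 113 111 110  91  68 103 108 110  99  88  89  86  90  93 110 109  67  81 110 113 110 109 110 109
232 109 108 111 110 112 113 113 111  91  65 100 112 108  96  86  85  86  86  91 107 107  73  81 108 110 110 111 109 113
238 111 113 113 111 109 110 111 110  88  65  73  75  76  83  88  90  83  89  88  74  71  74  84 110 112 110 112 112 112
244 114 113 109 110 114 112 109 112  90  66  74  68  73  90  86  86  84  89  85  77  74  73  88 112 112 109 107 110 111
250 112 109 115 113 112 111 114 113  92  68  71  76  75  86  82  88  87  84  88  78  75  71  85 107 112 111 110 112 112
256 107 110 113 114 111 113  38  30  34  31  33  34  30  20  25  32  25  30  24  34  15  27  30  24  34  39 103 110 112
```

Run:
```python
from h import *
c,d,w=pickle.load(open("e2.pkl","rb"))
B=np.array([[-3,-22,0],[-3,22,0],[3,22,0],[3,-22,0]])/1e3
def f(p):
    a=proj(c,place(p[:3],B)+[0,0,p[3]]);b=proj(d,place(p[:3],B)+[0,0,p[3]])
    return np.r_[a[:,0].min()-311.2,a[:,0].max()-331.7,b[:,0].min()-335,b[:,0].max()-355,b[1,1]-210,a[3,1]-272.5,a[2,1]-260.7,(p[2]-.337)*10]
r=least_squares(f,[.55,-.003,.337,.115],x_scale=[.01,.01,.1,.01]);p=r.x;print(p.round(4),np.degrees(p[2]),f(p).round(1))
a=np.radians(19.3);D=np.array([.5498-p[0],-.0042-p[1]]);print("local x,y err mm",1e3*D@[np.cos(a),np.sin(a)],1e3*D@[-np.sin(a),np.cos(a)])
```

```text
[ 0.5521 -0.007   0.2917  0.1139] 16.712379817614035 [-0.2  0.6  0.9 -0.2  0.5  0.5 -1.  -0.5]
local x,y err mm -1.2428727243384554 3.3732984581367336
```

Emit:
send_rows(targets=[[[0.15,-0.05,0],[0,0,0],1],[[0.3,-0.1,0.5],[0,0,0],1],[[0.3,-0.1,1],[0,0,0],1],[[0.3,-0.1,1.4],[0,0,0],1],[[0.3,-0.1,1.4],[0,0,0],1]])

```text
time: 14.2
eef_pos: [0.5459, 0.0, 0.195]
ee_rot: [[-0.331, 0.944, -0.002], [0.944, 0.331, -0.0], [0.0, -0.002, -1.0]]
ft_force: [-0.4, -0.1, -1.9]
gripper_width: 0.0168
grip_force: 59.0
```

Emit:
send_rows(targets=[[[0,0,0],[0,0,0],1],[[0,0,0],[0,0,0],1],[[0,0,0],[0,0,0],1],[[0,0,0],[0,0,0],1]])

```text
time: 14.6
eef_pos: [0.5467, 0.0001, 0.1962]
ee_rot: [[-0.331, 0.944, 0.0], [0.944, 0.331, -0.0], [-0.0, 0.0, -1.0]]
ft_force: [0.8, -0.2, -1.2]
gripper_width: 0.0166
grip_force: 59.0
```

Run:
```python
from h import *
from workcell import manip,imaging
s=manip.state(); togo(s,[.5480,-.001,.192],19.3)
c=imaging.camera("scene");d=imaging.camera("side");w=imaging.camera("wrist");pickle.dump((c,d,w),open("e3.pkl","wb"))
def sh(n,k,x0,x1,y0,y1,sx=2,sy=2):
    g=k["image"].astype(int).sum(2)//3; print(n,"    "+" ".join("%3d"%x for x in range(x0,x1,sx)))
    for y in range(y0,y1,sy): print(y," ".join("%3d"%v for v in g[y,x0:x1:sx]))
sh("scene",c,304,344,252,292)
sh("side",d,322,366,200,232)
```

```text
togo cm [-0.14  0.09  0.42] rot [0. 0. 0.]
t 14.6 pos [5.467e-01 1.000e-04 1.962e-01] F [ 0.8 -0.2 -1.2] w 0.0166 gf 59.0
scene     304 306 308 310 312 314 316 318 320 322 324 326 328 330 332 334 336 338 340 342
252  67  67  67  66  72  65  62  59  92 120 127 124 124 125 124 203 217 212 144  92
254  65  67  64  78 134 143  71 110 124 124 126 125 124 125 126 211 215 215 212 144
256  66  67 104 132 147 162 121 126 126 125 126 127 124 126 126 215 215 214 215 213
258  70 114 141 140 146 161 126 126 124 125 126 125 125 125 126 215 215 215 214 215
260 131 141 140 139 145 162 126 126 124 125 125 126 124 124 136 215 215 214 215 215
262 141 140 141 139 145 161 126 126 125 124 126 125 124 124 147 213 216 215 215 215
264 140 140 139 140 145 161 127 125 124 124 126 125 123 122 140 166 213 215 215 214
266 141 140 140 140 144 161 127 127 124 126 126 121 111 117 142 140 166 213 214 214
268 140 139 140 140 143 161 126 125 124 124 119 108 108 117 141 141 154 206 214 214
270 139 140 140 139 143 161 126 126 122 113 108 108 109 119 141 142 206 215 214 215
272 140 140 140 140 143 160 126 125 111 109 108 
[... 1660 characters left out ...]
  72  67  69  66  68  67  73  75  68  68  68  64  55  44
218 121 122 122 124 120 106 105 120  78  68  69  67  69  68  73  75  68  67  70  69  70  64
220 122 122 124 120 101  74  77 103  65  60  64  67  68  68  74  75  69  68  69  69  68  68
222 122 119 106  84  72  69  69  78  57  54  55  59  61  66  71  66  69  68  67  70  70  69
224 107  84  70  67  68  69  64  58  56  56  57  55  54  56  58  65  67  68  68  69  70  68
226  69  68  70  69  69  69  70  68  66  61  57  56  57  56  56  56  56  61  65  68  68  68
228  69  68  70  69  70  68  71  69  67  67  66  64  58  56  57  57  55  61  68  68  69  67
230  66  72  69  70  68  69  70  69  69  68  68  67  68  63  62  57  62  67  68  67  67  68
```

Run:
```python
from h import *
c,d,w=pickle.load(open("e3.pkl","rb"))
B=np.array([[-3,-22,0],[-3,22,0],[3,22,0],[3,-22,0]])/1e3
def f(p):
    a=proj(c,place(p[:3],B)+[0,0,p[3]]);b=proj(d,place(p[:3],B)+[0,0,p[3]])
    return np.r_[a[:,0].min()-311.2,a[:,0].max()-332.7,b[:,0].min()-333.2,b[:,0].max()-353,b[1,1]-215.8,b[0,1]-222.5,a[3,1]-274.7,a[2,1]-263.0]
r=least_squares(f,[.55,-.003,.337,.115],x_scale=[.01,.01,.1,.01]);p=r.x;print(p.round(4),np.degrees(p[2]),f(p).round(1))
a=np.radians(19.3);D=np.array([.5498-p[0],-.0042-p[1]]);print("local x,y err mm",1e3*D@[np.cos(a),np.sin(a)],1e3*D@[-np.sin(a),np.cos(a)])
g=w["image"].astype(int).sum(2)//3
for y in range(176,256,6): print(y," ".join("%3d"%v for v in g[y,292:344:2]))
print(proj(w,place([.5498,-.0042,a],np.array([[-10,-30,85],[-10,30,85],[10,30,85],[10,-30,85]])/1e3)).round(1).tolist(),proj(w,place(p[:3],B)+[0,0,p[3]]).round(1).tolist())
```

```text
[ 0.5488 -0.0047  0.2738  0.1006] 15.688643925729027 [ 0.2 -0.1  0.8 -0.5 -0.4  0.6  0.4 -0.7]
local x,y err mm 1.0990141505122684 0.13975458218049266
176 188 186 187 189 188 187 187 185 185 188 187 185 188 185 185 184 185 187 186 185 187 184 184 186 188 189
182 189 189 188 189 190 185 187 187 186 187 186 187 188 187 187 186 188 187 186 184 186 188 185 188 189 188
188 188 188 188 188 187 186 188 187 185 188 185 185 185 184 183 186 183 186 187 188 187 187 189 187 189 189
194 186 187 188 186 190 186 185 183 186 185 187 186 187 187 187 187 187 183 183 187 187 187 188 186 189 186
200 112 110 112 111 111 111 140 150 155 155 158 160 160 162 164 168 168 170 174 175 173 184 188 186 187 185
206 113 112 112 111 112 105  89  69 113 110 110 112 109 108 111 112 109 109 111  85  73 183 191 189 188 187
212 112 110 112 114 114 105  84  69 111 110 110 109 110 112 112 111 111 113 110  81  71 174 186 188 188 187
218 111 111 115 111 113 111  85  68 109 111 106  87  91  88  87  97 107 108 114  79  70  97 112 111 112 113
224 115 111 110 113 119 109  85  70 109 113 102  90  92  89  89  98 112 110 107  74  76  97 112 111 115 110
230 115 112 115 114 115 108  88  70 112 110  96  88  91  87  91  95 111 110 112  77  69 104 114 113 112 112
236 112 112 114 116 113 109  88  70 113 111  94  86  89  89  84  93 110 109 113  71  72 101 110 116 109 114
242 110 108 114 110 116 106  84  71 112 111  88  91  91  90  85  99 113 111 111  73  73 105 114 110 115 109
248 113 111 112 115 112 111  86  66  77  79  87  89  87  88  89  97  80  73  75  70  75 103 113 112 108 115
254 115 115 111 101  94  92  66  60  66  67  73  76  75  75  73  73  76  62  66  60  63  90  92 112 116 114
[[306.9, 285.5], [306.2, 203.9], [336.5, 203.9], [334.9, 285.6]] [[313.0, 285.4], [317.2, 222.5], [326.8, 223.1], [322.0, 286.0]]
```

Emit:
send_rows(targets=[[[0,0.05,0.2],[0,0,0],1],[[0,0.08,0.4],[0,0,0],1],[[0,0.08,0.5],[0,0,0],1],[[0,0.08,0.5],[0,0,0],1],[[0,0.08,0.5],[0,0,0],1]])

```text
time: 15.25
eef_pos: [0.5473, 0.0003, 0.1909]
ee_rot: [[-0.331, 0.944, -0.0], [0.944, 0.331, -0.0], [0.0, -0.0, -1.0]]
ft_force: [-0.1, 0.5, -2.1]
gripper_width: 0.0167
grip_force: 59.0
```

Emit:
send_rows(targets=[[[0,0,0],[0,0,0],1],[[0,0,0],[0,0,0],1],[[0,0,0],[0,0,0],1],[[0,0,0],[0,0,0],1],[[0,0,0],[0,0,0],1]])

```text
time: 15.75
eef_pos: [0.5473, 0.0003, 0.1911]
ee_rot: [[-0.331, 0.944, 0.0], [0.944, 0.331, -0.0], [-0.0, 0.0, -1.0]]
ft_force: [-0.3, 0.3, -2.9]
gripper_width: 0.0169
grip_force: 59.0
```

Run:
```python
from h import *
from workcell import manip,imaging
s=manip.state(); togo(s,[.5480,-.001,.192],19.3); print(np.abs(s["qvel"]).max())
d=imaging.camera("side");c=imaging.camera("scene")
for n,k,x0,x1,y0,y1 in(("side",d,328,360,206,232),("scene",c,306,340,258,288)):
    g=k["image"].astype(int).sum(2)//3; print(n,"  "," ".join("%3d"%x for x in range(x0,x1,2)))
    for y in range(y0,y1,2): print(y," ".join("%3d"%v for v in g[y,x0:x1:2]))
# bystanders/plug unchanged vs last pictures?
c3,d3=pickle.load(open("r3.pkl","rb"))
print("rack change",np.abs(c["image"][275:380,120:215].astype(int)-c3["image"][275:380,120:215]).mean(),
 "stand",np.abs(c["image"][200:270,445:500].astype(int)-pickle.load(open("d0.pkl","rb"))["scene"]["image"][200:270,445:500]).mean())
```

```text
togo cm [-0.15  0.02 -0.09] rot [0. 0. 0.]
t 15.75 pos [5.473e-01 3.000e-04 1.911e-01] F [-0.3  0.3 -2.9] w 0.0169 gf 59.0
0.0013110850482940415
side    328 330 332 334 336 338 340 342 344 346 348 350 352 354 356 358
206 146 132 121  76  66  67  69  70  70  68  71  72  69  40  40  42
208 138 125 120  76  68  71  70  68  69  70  70  71  70  42  40  41
210 129 122 116  75  68  68  69  70  67  67  70  71  72  42  41  41
212 123 123 118  76  69  67  67  69  67  67  68  73  70  46  42  42
214 122 122 117  75  66  68  69  68  68  67  68  72  77  65  57  46
216 124 122 116  76  68  67  67  69  67  69  67  73  77  69  69  66
218 124 121 103  87  90  68  67  69  68  67  68  73  76  69  69  69
220 119  98  72  78 102  65  60  65  67  69  69  75  76  67  68  69
222  84  72  71  68  94  65  54  58  59  62  67  75  74  69  69  67
224  68  70  71  65  66  59  55  56  57  57  58  61  63  67  71  70
226  70  69  69  68  66  65  62  58  57  56  55  57  56  59  63  66
228  69  69  69  68  68  69  68  68  63  59  57  56  57  55  60  67
230  69  68  68  69  68  69  70  69  69  67  63  62  56  61  66  67
[... 513 characters left out ...]
 140 139 139 142 162 126 125 126 125 118 109 108 120 140 143 206 215
272 139 140 140 143 162 126 126 122 114 108 108 108 119 139 141 174 216
274 141 140 140 136 161 127 123 112 109 109 107 108 134 140 141 144 212
276 140 138 122 110 129 120 108 107 109 108 111 135 141 142 142 140 174
278 131 116 108 106 107 107 108 107 107 120 141 141 141 142 141 141 143
280 135 114 107 107 109 107 108 107 129 141 142 141 141 141 141 141 140
282 140 138 116 108 107 107 111 133 141 141 142 141 140 141 141 142 141
284 140 140 139 114 107 117 137 141 140 140 141 142 141 141 140 140 141
286 140 140 141 138 130 140 141 141 141 140 141 141 140 142 140 142 141
rack change 128.14680033416874 stand 7.0790476190476195
```

Run:
```python
from h import *
from workcell import manip,imaging
c=imaging.camera("scene");d=imaging.camera("side")
d3,c3=pickle.load(open("r3.pkl","rb")); D0=pickle.load(open("d0.pkl","rb"))
df=lambda a,b,x0,x1,y0,y1:round(np.abs(a["image"][y0:y1,x0:x1].astype(int)-b["image"][y0:y1,x0:x1]).mean(),1)
print("rack",df(c,c3,120,215,275,380),"amber",df(c,D0["scene"],215,250,250,305),"beaker",df(c,D0["scene"],240,280,315,370),"jar",df(d,D0["side"],310,335,180,205),"white",df(d,D0["side"],255,285,190,242),"rod",df(d,D0["side"],262,300,150,200))
B=np.array([[-3,-22,0],[-3,22,0],[3,22,0],[3,-22,0]])/1e3
def f(p):
    q=[p[0],p[1],.337];a=proj(c,place(q,B)+[0,0,p[2]]);b=proj(d,place(q,B)+[0,0,p[2]])
    return np.r_[a[:,0].min()-312.3,a[:,0].max()-333,b[:,0].min()-333.3,b[:,0].max()-353.2,b[1,1]-218,b[0,1]-224,a[3,1]-276.5,a[2,1]-265.5]
p=least_squares(f,[.55,-.003,.095],x_scale=.01).x;print(p.round(4),f(p).round(1))
a=np.radians(19.3);D=np.array([.5498-p[0],-.0042-p[1]]);print("local err mm",1e3*D@[np.cos(a),np.sin(a)],1e3*D@[-np.sin(a),np.cos(a)])
```

```text
rack 3.5 amber 2.7 beaker 3.4 jar 3.9 white 1.0 rod 1.1
[ 0.55   -0.0038  0.0946] [ 0.3 -0.2  0.5 -0.4 -0.4  0.6  1.3 -1.5]
local err mm -0.31437957511298853 -0.28406491579399884
```

The electrode is within 0.5 mm of the slot's centre, about 9.6 mm above it, and still. Nothing else has moved, so I'm handing the job in.

```bash
python3 -c "
from workcell import manip
print(manip.job_done())"
```

```text
the job is handed in; nothing more can be done
None
```

I handed the job in at about 16 s: the plug is seated and released in the wooden block's long slot, and the electrode is held upright about 10 mm above the cell's slot, centred to about 0.5 mm by the camera fit.

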